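# Scrub out the glue pots and hang them up

### The job

Scrub the dried glue out of every glue pot on the mat with the long brush, the palest first so that nothing gets stained (white, then yellow, then black; one may be missing): in each pot push the brush down to the bottom, draw it up until its foot is near the rim, and push it down to the bottom again. When all are scrubbed, the brush goes back to stand in its holder and each pot hangs still, by its handle, on the rack, one pot to a hook. Leave the bat, the tin and the screwdriver where they are.

Things in the scene. Friction and masses are not known exactly. Their poses are not given: they have to be found in the camera images.
- pot_white: white glue pot, open and round, upright on the mat at first; may be absent (None). 95 mm high, outer diameter 66, inner 58, floor 5 mm thick, about 0.22 kg. Origin: centre of its underside; z up its axis. Square-cornered handle on its +y side (see its eye), which first points to world +y within 0.7 rad. Hung by the handle it tips about 60 degrees and swings a few seconds
- pot_yellow: yellow glue pot, open and round, upright on the mat at first; may be absent (None). 95 mm high, outer diameter 66, inner 58, floor 5 mm thick, about 0.22 kg. Origin: centre of its underside; z up its axis. Square-cornered handle on its +y side (see its eye), which first points to world +y within 0.7 rad. Hung by the handle it tips about 60 degrees and swings a few seconds
- pot_black: black glue pot, open and round, upright on the mat at first; may be absent (None). 95 mm high, outer diameter 66, inner 58, floor 5 mm thick, about 0.22 kg. Origin: centre of its underside; z up its axis. Square-cornered handle on its +y side (see its eye), which first points to world +y within 0.7 rad. Hung by the handle it tips about 60 degrees and swings a few seconds
- white_eye (a point): point in the white pot's handle opening, at (0, 48, 70) mm in the pot's frame, same axes. The handle is a 10 mm round bar in the pot's y-z plane: level top bar (axis at z = 84), level lower bar (z = 20), upright outer bar (y = 66): the opening is z = 25 to 79 high and runs from the pot's wall, y = 33, to y = 61 mm
- yellow_eye (a point): point in the yellow pot's handle opening, at (0, 48, 70) mm in the pot's frame, same axes. The handle is a 10 mm round bar in the pot's y-z plane: level top bar (axis at z = 84), level lower bar (z = 20), upright outer bar (y = 66): the opening is z = 25 to 79 high and runs from the pot's wall, y = 33, to y = 61 mm
- black_eye (a point): point in the black pot's handle opening, at (0, 48, 70) mm in the pot's frame, same axes. The handle is a 10 mm round bar in the pot's y-z plane: level top bar (axis at z = 84), level lower bar (z = 20), upright outer bar (y = 66): the opening is z = 25 to 79 high and runs from the pot's wall, y = 33, to y = 61 mm
- rack: fixed wooden rack with three steel hooks that point to its -x (towards the robot). Origin: on the bench under the middle of its beam; z up. Beam 460 mm long along y, 18 mm thick, from 196 to 224 mm above the bench, on two posts (230 mm high, 20 mm square) at y = +-240 mm; hooks at y = -165, 0 and +165 mm
- hook_right (a point): right (-y) hook of the rack: point on the axis of its level round prong (8 mm thick), 85 mm in front of the beam's middle, 210 mm above the bench. Axes as rack: the prong runs along x from the beam towards -x, 40 mm past this point, then turns up: its tip lies 50 mm in front of and 15 mm above this point
- hook_middle (a point): middle hook of the rack: point on the axis of its level round prong (8 mm thick), 85 mm in front of the beam's middle, 210 mm above the bench. Axes as rack: the prong runs along x from the beam towards -x, 40 mm past this point, then turns up: its tip lies 50 mm in front of and 15 mm above this point
- hook_left (a point): left (+y) hook of the rack: point on the axis of its level round prong (8 mm thick), 85 mm in front of the beam's middle, 210 mm above the bench. Axes as rack: the prong runs along x from the beam towards -x, 40 mm past this point, then turns up: its tip lies 50 mm in front of and 15 mm above this point
- brush: long straight brush standing on its foot in the holder, 230 mm long, 0.09 kg: round bristle head (rigid) 34 mm across from z = 0 to 70 mm, steel stem 10 mm thick up to 140 mm, round blue handle 24 mm thick from 140 to 230 mm. Origin: centre of the foot (bristle end); z along the brush to the handle's end
- holder: fixed aluminium tube on a 90 mm square plate that the brush stands in: 70 mm high, outer diameter 56 mm, inner 48 mm, inner floor 5 mm above the bench. Origin: centre of its underside, on the bench
- mat: fixed rubber mat 150 mm (x) by 540 mm (y), 3 mm thick, under the pots. Origin: centre of its underside
- bat: bystander: red table-tennis bat lying flat, blade 150 mm across, 250 mm long, 14 mm thick, handle to its -x. Origin: under the blade's centre
- tin: bystander: closed glue tin with a yellow band, 100 mm across, 75 mm high. Origin: centre of its underside
- screwdriver: bystander: blue-handled screwdriver lying on the bench, 190 mm long. Origin: under its middle

How it is judged (in metres and radians):
On the way, in this order (a step that is already met when the one before it is completed fails the run):
1. brush pushed down to the bottom of the white pot (x of brush in the frame of pot_white between -0.025 and 0.025 m and y of brush in the frame of pot_white between -0.025 and 0.025 m and z of brush in the frame of pot_white between -0.005 and 0.02 m), for 0.1 s.
2. brush drawn up in the white pot, its foot at least 50 mm above the pot's inner floor (x of brush in the frame of pot_white between -0.025 and 0.025 m and y of brush in the frame of pot_white between -0.025 and 0.025 m and z of brush in the frame of pot_white between 0.055 and 0.25 m), for 0.1 s.
3. brush pushed down to the bottom of the white pot again (all of step 1), for 0.1 s.
4. brush pushed down to the bottom of the yellow pot (x of brush in the frame of pot_yellow between -0.025 and 0.025 m and y of brush in the frame of pot_yellow between -0.025 and 0.025 m and z of brush in the frame of pot_yellow between -0.005 and 0.02 m), for 0.1 s.
5. brush drawn up in the yellow pot, its foot at least 50 mm above the pot's inner floor (x of brush in the frame of pot_yellow between -0.025 and 0.025 m and y of brush in the frame of pot_yellow between -0.025 and 0.025 m and z of brush in the frame of pot_yellow between 0.055 and 0.25 m), for 0.1 s.
6. brush pushed down to the bottom of the yellow pot again (all of step 4), for 0.1 s.
7. brush pushed down to the bottom of the black pot (x of brush in the frame of pot_black between -0.025 and 0.025 m and y of brush in the frame of pot_black between -0.025 and 0.025 m and z of brush in the frame of pot_black between -0.005 and 0.02 m), for 0.1 s.
8. brush drawn up in the black pot, its foot at least 50 mm above the pot's inner floor (x of brush in the frame of pot_black between -0.025 and 0.025 m and y of brush in the frame of pot_black between -0.025 and 0.025 m and z of brush in the frame of pot_black between 0.055 and 0.25 m), for 0.1 s.
9. brush pushed down to the bottom of the black pot again (all of step 7), for 0.1 s.
At the end, for the whole second after the job is handed in: Each pot present hangs at rest by its handle on a hook (handle's eye point within 25 mm sideways of the prong and 35 mm in height, 50 mm before to 85 mm behind the hook point), one to a hook; the brush stands in the holder (foot within 20 mm of its axis, below 20 mm, leaning under 0.25 rad) (((x of white_eye in the frame of hook_right between -0.05 and 0.085 m and y of white_eye in the frame of hook_right between -0.025 and 0.025 m and z of white_eye in the frame of hook_right between -0.035 and 0.025 m) or (x of white_eye in the frame of hook_middle between -0.05 and 0.085 m and y of white_eye in the frame of hook_middle between -0.025 and 0.025 m and z of white_eye in the frame of hook_middle between -0.035 and 0.025 m) or (x of white_eye in the frame of hook_left between -0.05 and 0.085 m and y of white_eye in the frame of hook_left between -0.025 and 0.025 m and z of white_eye in the frame of hook_left between -0.035 and 0.025 m)) and linear speed of each of pot_white, pot_yellow, pot_black below 0.08 m/s and angular speed of each of pot_white, pot_yellow, pot_black below 1 rad/s and contact force between each of pot_white, pot_yellow, pot_black and rack above 0.5 N and ((x of yellow_eye in the frame of hook_right between -0.05 and 0.085 m and y of yellow_eye in the frame of hook_right between -0.025 and 0.025 m and z of yellow_eye in the frame of hook_right between -0.035 and 0.025 m) or (x of yellow_eye in the frame of hook_middle between -0.05 and 0.085 m and y of yellow_eye in the frame of hook_middle between -0.025 and 0.025 m and z of yellow_eye in the frame of hook_middle between -0.035 and 0.025 m) or (x of yellow_eye in the frame of hook_left between -0.05 and 0.085 m and y of yellow_eye in the frame of hook_left between -0.025 and 0.025 m and z of yellow_eye in the frame of hook_left between -0.035 and 0.025 m)) and ((x of black_eye in the frame of hook_right between -0.05 and 0.085 m and y of black_eye in the frame of hook_right between -0.025 and 0.025 m and z of black_eye in the frame of hook_right between -0.035 and 0.025 m) or (x of black_eye in the frame of hook_middle between -0.05 and 0.085 m and y of black_eye in the frame of hook_middle between -0.025 and 0.025 m and z of black_eye in the frame of hook_middle between -0.035 and 0.025 m) or (x of black_eye in the frame of hook_left between -0.05 and 0.085 m and y of black_eye in the frame of hook_left between -0.025 and 0.025 m and z of black_eye in the frame of hook_left between -0.035 and 0.025 m)) and distance between white_eye and yellow_eye above 0.1 m and distance between each of white_eye, yellow_eye and black_eye above 0.1 m and horizontal distance between brush and holder below 0.02 m and z of brush in the frame of holder between -0.005 and 0.02 m and angle between brush's own z axis and vertical below 0.25 rad and linear speed of brush below 0.05 m/s); the robot touches nothing.
It fails at once if the red table-tennis bat is shifted by more than 30 mm (distance of bat from where it was at the start of the episode above 0.03 m).
It fails at once if the closed glue tin is shifted by more than 30 mm (distance of tin from where it was at the start of the episode above 0.03 m).
It fails at once if the screwdriver is shifted by more than 30 mm (distance of screwdriver from where it was at the start of the episode above 0.03 m).
Of pot_white, pot_yellow, pot_black only 2 to 3 are there at a start; the rules pass over those that are not, and their reading is None.
At some moment in a run one of pot_white, pot_yellow, pot_black may be knocked a few centimetres aside while the robot is not near it.
It also fails if it takes over 210 s, if anything falls off the work surface, if the arm or the gripper's body presses on something with over 40 N, if the wrist force passes 120 N, or if a joint passes its speed limit or range.

### The arm

A 6-joint arm with a two-finger parallel gripper is mounted at the origin on the work surface. World frame = base frame: x ahead of the robot, y to its left, z up, the work surface at z = 0. Lengths are in m, angles in degrees, forces in N, time in s.
With the tool pointing down it reaches from about 0.25 to 0.725 m from the base axis. Payload 9.7 kg.
Tool frame: the origin (TCP) lies midway between the tips of the shut fingers; the grasp point (between the pads) lies 19 mm behind it; z points along the fingers, y is the line along which they close (so a half turn about z gives the same grasp; the last joint's range is limited). The gripper opens to 85 mm and grips with 20 to 120 N. Pads are 22 mm wide; open, the fingers measure 114 mm over their backs; the gripper's body (76 mm by 85 mm) begins 54 mm behind the grasp point. The pads swing forward as they close: fully open they stand 13 mm farther back than shut.
Start: joints at [72.766, 4.979, 10.078, 95.1, 0, 90], TCP at [0.163, 0.525, 0.231] pointing down, gripper open.
Joint ranges: [-179.16, 179.16], [-48.56, 103.87], [-65.8, 70.77], [-126.05, 130.52], [-82.76, 87.17], [-180, 180]. Speed limits (degrees/s): [127.2, 127.2, 147.25, 180, 180, 180].

### API

Orientations are given as [roll, pitch, yaw] about the fixed x, y, z axes, in that order (R = Rz(yaw) Ry(pitch) Rx(roll)).
In Python, from workcell import readout, imaging, bot, spotter gives the robot as it stands.
- The arm moves only by the shell command python3 -m jog 'ROWS' [FORCE]. ROWS is JSON, a list of rows, each an object with "rotation": the turn, a rotation vector about the world's x, y, z in degrees, a list of three; "translation": the shift along the world's x, y, z in mm, a list of three; "grip": the finger opening in mm, from 0 to 85.4. In form: [{"rotation": [wx, wy, wz], "translation": [dx, dy, dz], "grip": grip}, ...]. A call has 1 to 20 rows; each row is the pose to reach, as a shift and turn from the pose commanded when the call began; what a row does not reach only later rows make up. A row lasts 1/10 s, in which the tool goes at most 50 mm and 8.59 degrees, less where a joint would pass 70% of its speed; a pose out of reach is approached as far as the arm can. A call with a gripper value outside its range is refused whole. The fingers move at their own pace and stop on an object; FORCE is the grip in N (left out, the last holds). Time passes only in rows, so rows that repeat a pose let the fingers close. It gives the time, the measured TCP pose, the force, the opening and the grip force at its end, in the units of the state.
- readout.get_obs(): the state, without advancing time (a new reading comes with each control period).
- imaging.camera(name): name is "scene" or "top" or "wrist"; returns (picture, depth): 400x640x3 uint8, red, green, blue; 400x640 float32, m along the optical axis (not along the pixel's ray), 0 where there is no reading.
- imaging.camera_info(name): a dict with "vertical_fov" (degrees; the focal length in pixels is half the picture's height over the tangent of half this angle, whatever the lens; pixels are square), "cx", "cy" (the principal point, pixels), "extrinsics" (4x4, takes a point from camera to world coordinates); the wrist camera has in their place "tool_from_camera" (4x4, takes a point from camera to tool coordinates, whose origin is the TCP and whose axes are the flange's). Camera axes: x right, y down, z forward; pixel columns grow to the right and rows downward; lengths in m; the calibration is good to about 2 mm. A picture is of the moment at which its call begins: read the wrist's pose just before it. camera_info takes no time and is no camera call.
- bot.job_done(): hands the job in; it is judged then, once.
Trained networks look in the newest picture that a camera, given by its name, has taken for a name from the list of things; names that differ only in an ending like _2 or _b are one class to them, and where a whole thing is asked for, a point or a joint stands for the part that bears it (a point fixed in the world has none). Each returns a list of dicts, best first, with "confidence" (0 to 1); they miss things now and then, are a little off and sometimes report something else, mostly with a low value. They report only what shows in the picture. A call takes as long as a camera call.
- spotter.spot_in(camera, target): "box" ([centre column, centre row, width, height] in pixels, round what is visible of it).
- spotter.mark_of(camera, target): "uv" ([column, row] in pixels: a listed point, or the origin of a listed thing).
The state is a dict: "time": time; "q": joint angles; "qd": joint speeds; "joint_efforts": joint torques, N m; "ee_pos": TCP position; "tcp_rot": TCP orientation; "wrist_force": force on the tool from outside, world axes, zero at the start; "torque": the same for the moment, N m; "opening": finger opening in m; "grasp_force": force on a finger pad.
Only numpy, scipy, OpenCV 4.12 (cv2) and the standard library are available. Lean on these libraries where they do the work, as an engineer would, in place of code of your own. Each camera call takes 0.05 s, during which the arm holds its last target. There are 200 camera calls.

## Working session

There is one attempt and no reset: what is moved stays moved. The work goes in short steps, Python scripts to look and compute and a shell command to move; the robot and the scene stay as the last step left them, time stands still between calls to the robot, and variables do not carry over. Pictures are saved under pics/ and viewed, at most 14 in all, crops included, and the job is handed in when it is done.

```bash
ls; mkdir -p pics; cat > h.py <<'E'
import numpy as np, cv2
from scipy.spatial.transform import Rotation as R
from workcell import readout, imaging, bot, spotter
def K(c):
    i=imaging.camera_info(c); f=200/np.tan(np.radians(i["vertical_fov"])/2); return f,i["cx"],i["cy"],i
def ext(c):
    i=imaging.camera_info(c)
    if c!="wrist": return np.array(i["extrinsics"])
    o=readout.get_obs(); T=np.eye(4); T[:3,:3]=R.from_euler('xyz',o["tcp_rot"],degrees=True).as_matrix(); T[:3,3]=o["ee_pos"]
    return T@np.array(i["tool_from_camera"])
def cloud(c,d,T):
    f,cx,cy,_=K(c); v,u=np.mgrid[:400,:640]
    P=np.stack([(u-cx)/f*d,(v-cy)/f*d,d],-1)
    P=P@T[:3,:3].T+T[:3,3]; P[d==0]=np.nan
    return P
def shot(c,name=None):
    T=ext(c); p,d=imaging.camera(c)
    if name: cv2.imwrite(f"pics/{name}.png",p[:,:,::-1])
    return p,d,cloud(c,d,T)
E
python3 - <<'E'
from h import *
print(readout.get_obs())
for c in ("scene","top"):
    p,d,P=shot(c,c+"0"); print(c,K(c)[:3],np.round(ext(c),3).tolist())
    for t in ("pot_white","pot_yellow","pot_black","brush","holder","rack","bat","tin","screwdriver"):
        print(t,[(np.round(b["box"]).tolist(),round(b["confidence"],2)) for b in spotter.spot_in(c,t)[:2]])
    np.save(f"/tmp/{c}.npy",P)
E
```

```text
pics
{'time': 0.0, 'q': array([ 7.27638043e+01,  5.00866190e+00,  1.00335336e+01,  9.50999847e+01,
       -5.89039879e-05,  9.00011049e+01]), 'qd': array([ 0.0753911 , -0.05860275,  0.07819444, -0.07082852, -0.11369709,
       -0.05499464]), 'joint_efforts': array([-8.78273931e-04, -5.20383525e+01,  4.64808226e+01,  1.61373796e-02,
       -2.26030795e-05,  1.75289586e-05]), 'ee_pos': array([0.16290012, 0.52506979, 0.23059823]), 'tcp_rot': array([-1.79924887e+02,  6.03524219e-05,  1.62762700e+02]), 'wrist_force': array([-1.09495605, -0.24480105, -0.55817997]), 'torque': array([0.00179749, 0.01505062, 0.03612018]), 'grasp_force': 0.0, 'opening': 0.0855617060090539}
scene (np.float64(392.1704528851353), 314.0851308050177, 206.99956590312104) [[-0.121, 0.737, -0.665, 1.488], [0.993, 0.095, -0.076, 0.09], [0.008, -0.67, -0.743, 1.158], [0.0, 0.0, 0.0, 1.0]]
pot_white [([260.0, 192.0, 17.0, 28.0], 0.71)]
pot_yellow [([300.0, 208.0, 140.0, 44.0], 0.32)]
pot_black [([297.0, 197.0, 28.0, 32.0], 0.89)]
brush [([395.0, 193.0, 12.0, 36.0], 0.77)]
holder [([391.0, 218.0, 31.0, 18.0], 0.84)]
rack 
[... 208 characters left out ...]
61.0, 192.0, 18.0, 29.0], 0.3)]
top (np.float64(382.24098186649724), 314.3056883547505, 197.41603653452535) [[0.019, -0.996, 0.093, 0.488], [-1.0, -0.02, -0.005, -0.008], [0.007, -0.093, -0.996, 1.301], [0.0, 0.0, 0.0, 1.0]]
pot_white [([382.0, 248.0, 35.0, 24.0], 0.8)]
pot_yellow []
pot_black [([339.0, 248.0, 31.0, 21.0], 0.91)]
brush [([222.0, 236.0, 27.0, 13.0], 0.67), ([230.0, 236.0, 34.0, 30.0], 0.25)]
holder [([233.0, 236.0, 33.0, 33.0], 0.85)]
rack [([306.0, 167.0, 178.0, 64.0], 0.73)]
bat [([478.0, 240.0, 70.0, 51.0], 0.6)]
tin [([168.0, 213.0, 39.0, 31.0], 0.91), ([384.0, 248.0, 31.0, 23.0], 0.55)]
screwdriver [([190.0, 177.0, 52.0, 20.0], 0.77), ([306.0, 167.0, 175.0, 65.0], 0.69)]
```

```bash
python3 - <<'E'
import cv2
a=cv2.imread("pics/top0.png")[110:310,130:530]; b=cv2.imread("pics/scene0.png")[140:300,150:490]
cv2.imwrite("pics/c_top.png",cv2.resize(a,None,fx=2,fy=2,interpolation=cv2.INTER_CUBIC)); cv2.imwrite("pics/c_scene.png",cv2.resize(b,None,fx=2.3,fy=2.3,interpolation=cv2.INTER_CUBIC))
E
```

```text
(no output)
```

View pics/c_top.png

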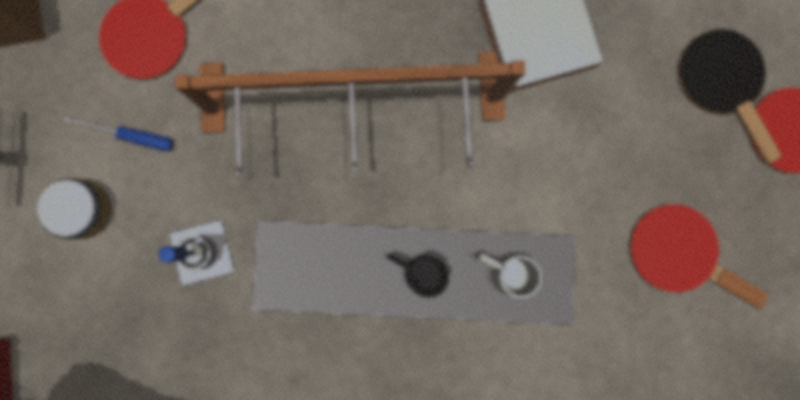

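View pics/c_scene.png

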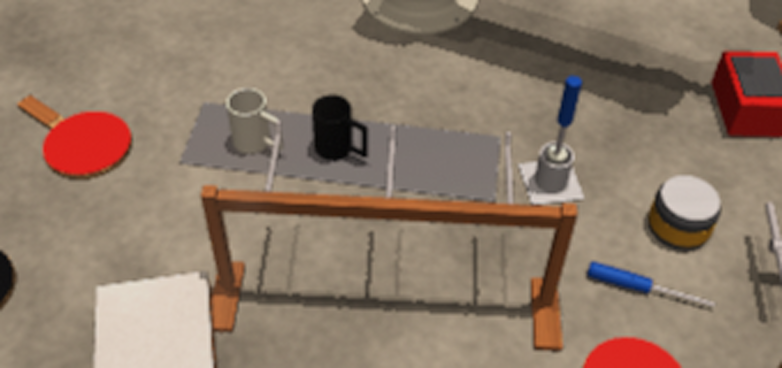

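The top crop shows the white pot at about pixel (389, 247) in the full image and the black one at (343, 247). Yellow is absent. The brush stands in its holder at (229, 236), and the rack is slightly turned. Next I'll measure these from the depth images.

```bash
python3 - <<'E'
from h import *
P=np.load("/tmp/top.npy"); S=np.load("/tmp/scene.npy")
def box(Q,x0,x1,y0,y1,z0,z1):
    Q=Q.reshape(-1,3); m=(Q[:,0]>x0)&(Q[:,0]<x1)&(Q[:,1]>y0)&(Q[:,1]<y1)&(Q[:,2]>z0)&(Q[:,2]<z1); return Q[m]
def at(Q,u,v): return np.nanmedian(Q[v-1:v+2,u-1:u+2].reshape(-1,3),0).round(3)
for n,u,v in (("white",389,247),("black",343,247),("brushtop",214,237),("holder",229,236),("beamL",220,151),("beamR",390,144),("hookL",249,190),("hookM",306,190),("hookR",364,190)): print(n,at(P,u,v))
beam=box(np.concatenate([P,S]),.4,.9,-.4,.5,.2,.24)
for n,Q in (("top",P),("scene",S)):
    b=box(Q,.35,.9,-.4,.4,.19,.245); print(n,"rack",len(b),b.min(0).round(3),b.max(0).round(3))
    bb=b[b[:,0]>.55]; k=np.polyfit(bb[:,1],bb[:,0],1); print("beam fit x=",k, bb[:,1].min(),bb[:,1].max(),bb[:,2].max())
    bh=b[b[:,0]<.55]; print("hooks",[ (bh[abs(bh[:,1]-y)<.06].mean(0).round(3),bh[abs(bh[:,1]-y)<.06].min(0).round(3)) for y in (.2,.03,-.13)])
    r=box(Q,.2,.5,-.3,.0,.085,.11); 
    for y0,y1 in ((-.3,-.13),(-.13,.0)):
        q=r[(r[:,1]>y0)&(r[:,1]<y1)]; print("rim",len(q),q.mean(0).round(3) if len(q) else 0,q.min(0).round(3) if len(q) else 0,q.max(0).round(3) if len(q) else 0)
    h=box(Q,.2,.5,.15,.4,.15,.26); print("brush",len(h),h.mean(0).round(3),h.min(0).round(3),h.max(0).round(3))
E
```

```text
white [ 0.446 -0.269  0.009]
black [ 0.443 -0.114  0.008]
brushtop [0.472 0.262 0.234]
holder [0.474 0.255 0.074]
beamL [0.715 0.257 0.231]
beamR [ 0.746 -0.227  0.229]
hookL [0.607 0.173 0.212]
hookM [0.613 0.011 0.215]
hookR [ 0.615 -0.157  0.222]
top rack 1849 [ 0.463 -0.234  0.19 ] [0.758 0.277 0.238]
beam fit x= [-0.06024255  0.71595523] -0.23401432636848146 0.26353569634500706 0.2346089947778094<stdin>:11: RuntimeWarning: Mean of empty slice.
  ret = um.true_divide(
Traceback (most recent call last):
ValueError: zero-size array to reduction operation minimum which has no identity
```

```bash
python3 -m jog '[{"rotation":[0,0,-8],"translation":[30,-10,40],"grip":85},{"rotation":[0,0,-16],"translation":[60,-40,70],"grip":85},{"rotation":[0,0,-24],"translation":[90,-75,90],"grip":85},{"rotation":[0,0,-32],"translation":[125,-110,110],"grip":85},{"rotation":[0,0,-40],"translation":[155,-145,130],"grip":85},{"rotation":[0,0,-48],"translation":[190,-180,150],"grip":85},{"rotation":[0,0,-56],"translation":[215,-215,160],"grip":85},{"rotation":[0,0,-64],"translation":[230,-240,170],"grip":85},{"rotation":[0,0,-72.8],"translation":[249,-263,170],"grip":85},{"rotation":[0,0,-72.8],"translation":[249,-263,170],"grip":85},{"rotation":[0,0,-72.8],"translation":[249,-263,170],"grip":85},{"rotation":[0,0,-72.8],"translation":[249,-263,170],"grip":85}]' 60
python3 - <<'E'
from h import *
print(np.round(imaging.camera_info("wrist")["tool_from_camera"],3).tolist())
p,d,P=shot("wrist","w1"); np.save("/tmp/w1.npy",P)
q=P.reshape(-1,3)
for z0,z1 in ((.225,.25),(.15,.225),(.06,.08)):
    h=q[(q[:,2]>z0)&(q[:,2]<z1)&(abs(q[:,0]-.47)<.07)&(abs(q[:,1]-.26)<.07)]
    if len(h): print(z0,len(h),h.mean(0).round(4),h.min(0).round(3),h.max(0).round(3))
E
```

```text
time: 2.2
ee_pos: [0.4116, 0.2628, 0.4012]
tcp_rot: [-180.0, -0.0, 90.1]
wrist_force: [-0.7, -0.0, -0.8]
opening: 0.0851
grasp_force: 0.0
[[-0.0, -0.964, -0.265, 0.067], [1.0, -0.0, -0.0, -0.001], [-0.0, -0.265, 0.964, -0.143], [0.0, 0.0, 0.0, 1.0]]
0.225 424 [0.4702 0.2671 0.2343] [0.459 0.255 0.225] [0.483 0.278 0.237]
0.15 259 [0.4649 0.2731 0.1916] [0.459 0.259 0.151] [0.479 0.278 0.224]
0.06 528 [0.4673 0.2708 0.0714] [0.444 0.24  0.06 ] [0.498 0.294 0.078]
```

View pics/w1.png

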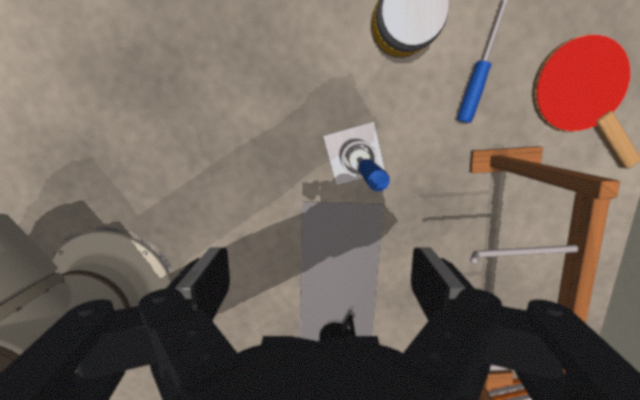

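The wrist view shows the brush upright in its holder, with its handle top at about (375, 178). Brush top is (0.471, 0.267, 0.235). I'll grasp it now.

```bash
python3 -m jog '[{"rotation":[0,0,0],"translation":[30,2,-20],"grip":85},{"rotation":[0,0,0],"translation":[59.5,4,-50],"grip":85},{"rotation":[0,0,0],"translation":[59.5,4,-100],"grip":85},{"rotation":[0,0,0],"translation":[59.5,4,-145],"grip":85},{"rotation":[0,0,0],"translation":[59.5,4,-185],"grip":85},{"rotation":[0,0,0],"translation":[59.5,4,-215],"grip":85},{"rotation":[0,0,0],"translation":[59.5,4,-225],"grip":85},{"rotation":[0,0,0],"translation":[59.5,4,-225],"grip":85},{"rotation":[0,0,0],"translation":[59.5,4,-225],"grip":15},{"rotation":[0,0,0],"translation":[59.5,4,-225],"grip":15},{"rotation":[0,0,0],"translation":[59.5,4,-225],"grip":15},{"rotation":[0,0,0],"translation":[59.5,4,-225],"grip":15},{"rotation":[0,0,0],"translation":[59.5,4,-225],"grip":15},{"rotation":[0,0,0],"translation":[59.5,4,-225],"grip":15},{"rotation":[0,0,0],"translation":[59.5,4,-225],"grip":15},{"rotation":[0,0,0],"translation":[59.5,4,-225],"grip":15}]' 60
```

```text
time: 3.85
ee_pos: [0.4718, 0.2664, 0.1772]
tcp_rot: [179.9, -0.0, 90.0]
wrist_force: [-0.6, 0.6, 5.7]
opening: 0.0228
grasp_force: 58.5
```

```bash
python3 -m jog '[{"rotation":[0,0,0],"translation":[0,0,15],"grip":15},{"rotation":[0,0,0],"translation":[0,0,45],"grip":15},{"rotation":[0,0,0],"translation":[0,0,85],"grip":15},{"rotation":[0,0,0],"translation":[0,0,130],"grip":15},{"rotation":[0,0,0],"translation":[0,0,150],"grip":15},{"rotation":[0,0,0],"translation":[0,0,150],"grip":15}]'
cat >> h.py <<'E'
def pots(c,P,show=True):
    from scipy.optimize import least_squares
    q=P.reshape(-1,3); out=[]
    q=q[(q[:,0]>.3)&(q[:,0]<.6)&(q[:,1]>-.36)&(q[:,1]<.2)&(q[:,2]>.02)&(q[:,2]<.112)]
    if len(q)<20: return out
    from scipy.spatial import cKDTree
    from scipy.sparse.csgraph import connected_components
    n,l=connected_components(cKDTree(q).sparse_distance_matrix(cKDTree(q),.012))
    for k in range(n):
        s=q[l==k]
        if len(s)<60: continue
        t=s[s[:,2]>.088]
        if len(t)<15: continue
        f=lambda p:(np.hypot(t[:,0]-p[0],t[:,1]-p[1])-.031)
        r=least_squares(f,t[:,:2].mean(0)+[0,-.01],loss='soft_l1',f_scale=.004).x
        hd=t[(np.hypot(*(t[:,:2]-r).T)>.043)&(np.hypot(*(t[:,:2]-r).T)<.08)]
        if len(hd)<3: hd=s[(np.hypot(*(s[:,:2]-r).T)>.043)&(s[:,2]>.07)]
        a=np.degrees(np.arctan2(*(hd[:,:2].mean(0)-r)[::-1])) if len(hd) else np.nan
        out.append((r,a)); print(c,"pot",r.round(4),"handle dir",round(float(a),1),"n",len(t),len(hd),"zmax",round(t[:,2].max(),3))
    return out
E
python3 - <<'E'
from h import *
pots("top0",np.load("/tmp/top.npy")); pots("scene0",np.load("/tmp/scene.npy"))
for c in("top","scene"):
    p,d,P=shot(c,c+"1"); pots(c,P)
    for t in("pot_white","white_eye","pot_black","black_eye"):
        f,cx,cy,_=K(c); T=ext(c)
        for b in spotter.mark_of(c,t)[:1]:
            u,v=b["uv"]; ray=T[:3,:3]@[(u-cx)/f,(v-cy)/f,1]; z=.073 if "eye" in t else .003
            print(c,t,(T[:3,3]+ray*(z-T[2,3])/ray[2]).round(3),round(b["confidence"],2))
E
```

```text
time: 4.45
ee_pos: [0.4721, 0.2666, 0.3293]
tcp_rot: [179.8, -0.1, 90.0]
wrist_force: [0.6, -0.2, -1.0]
opening: 0.0226
grasp_force: 59.0
top0 pot [ 0.4446 -0.1075] handle dir 64.7 n 116 20 zmax 0.103
top0 pot [ 0.4471 -0.2522] handle dir 63.1 n 130 19 zmax 0.102
scene0 pot [ 0.4463 -0.2487] handle dir 61.9 n 117 11 zmax 0.103
scene0 pot [ 0.4444 -0.1041] handle dir 62.6 n 118 14 zmax 0.102
top pot [ 0.4448 -0.1069] handle dir 64.1 n 121 23 zmax 0.102
top pot [ 0.4472 -0.2518] handle dir 62.9 n 134 23 zmax 0.103
top pot_white [ 0.447 -0.246  0.003] 0.67
top white_eye [ 0.478 -0.215  0.073] 0.7
top pot_black [ 0.448 -0.11   0.003] 0.65
top black_eye [ 0.47  -0.063  0.073] 0.88
scene pot [ 0.4464 -0.2489] handle dir 62.5 n 114 9 zmax 0.102
scene pot [ 0.4447 -0.104 ] handle dir 62.4 n 111 12 zmax 0.104
scene pot_white [ 0.448 -0.239  0.003] 0.66
scene white_eye [ 0.452 -0.208  0.073] 0.62
scene pot_black [ 0.441 -0.116  0.003] 0.91
scene black_eye [ 0.452 -0.067  0.073] 0.74
```

```bash
python3 -m jog '[{"rotation":[0,0,0],"translation":[-2,-30,0],"grip":15},{"rotation":[0,0,0],"translation":[-5,-75,0],"grip":15},{"rotation":[0,0,0],"translation":[-7,-123,0],"grip":15},{"rotation":[0,0,0],"translation":[-10,-171,0],"grip":15},{"rotation":[0,0,0],"translation":[-12,-219,0],"grip":15},{"rotation":[0,0,0],"translation":[-14,-267,0],"grip":15},{"rotation":[0,0,0],"translation":[-16,-315,0],"grip":15},{"rotation":[0,0,0],"translation":[-18,-363,0],"grip":15},{"rotation":[0,0,0],"translation":[-20,-411,0],"grip":15},{"rotation":[0,0,0],"translation":[-23,-459,0],"grip":15},{"rotation":[0,0,0],"translation":[-25,-495,0],"grip":15},{"rotation":[0,0,0],"translation":[-25,-517,0],"grip":15},{"rotation":[0,0,0],"translation":[-25,-517,0],"grip":15},{"rotation":[0,0,0],"translation":[-25,-517,0],"grip":15},{"rotation":[0,0,0],"translation":[-25,-517,0],"grip":15}]'
python3 - <<'E'
from h import *
for c in("scene","top"):
    p,d,P=shot(c,c+"2"); pots(c,P)
    q=P.reshape(-1,3); h=q[(abs(q[:,0]-.447)<.06)&(abs(q[:,1]+.25)<.06)&(q[:,2]>.13)&(q[:,2]<.22)]
    print(len(h)); 
    if len(h): print(h.min(0).round(3),h.max(0).round(3),h.mean(0).round(3))
s=cv2.imread("pics/scene2.png")[100:250,200:400]; cv2.imwrite("pics/c2.png",cv2.resize(s,None,fx=4,fy=4))
E
```

```text
time: 6.45
ee_pos: [0.4465, -0.2499, 0.3264]
tcp_rot: [180.0, -0.0, 90.0]
wrist_force: [-0.6, 0.4, -0.8]
opening: 0.0228
grasp_force: 59.1
scene pot [ 0.4465 -0.2491] handle dir 62.3 n 112 11 zmax 0.105
scene pot [ 0.4447 -0.1038] handle dir 62.2 n 113 15 zmax 0.104
126
[ 0.436 -0.263  0.156] [ 0.468 -0.23   0.22 ] [ 0.457 -0.244  0.19 ]
top pot [ 0.4448 -0.107 ] handle dir 63.7 n 121 21 zmax 0.102
top pot [ 0.4475 -0.2505] handle dir 62.7 n 107 19 zmax 0.105
69
[ 0.431 -0.257  0.156] [ 0.464 -0.234  0.22 ] [ 0.45  -0.24   0.194]
```

View pics/c2.png

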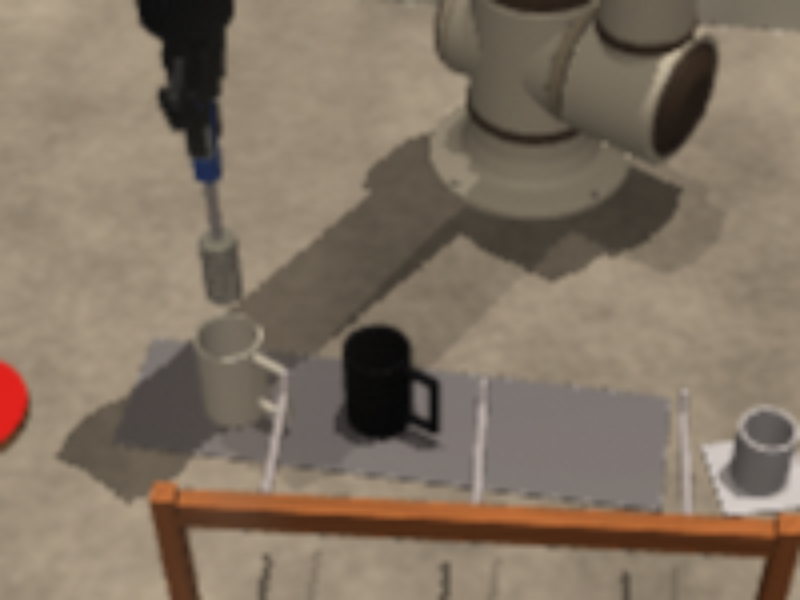

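The brush hangs just above the white pot, with its foot at about (222, 298) in the crop and centred to within about 4 mm. I'll push it down.

```bash
python3 -m jog '[{"rotation":[0,0,0],"translation":[-3,-2,-20],"grip":15},{"rotation":[0,0,0],"translation":[-3,-2,-50],"grip":15},{"rotation":[0,0,0],"translation":[-3,-2,-80],"grip":15},{"rotation":[0,0,0],"translation":[-3,-2,-110],"grip":15},{"rotation":[0,0,0],"translation":[-3,-2,-130],"grip":15},{"rotation":[0,0,0],"translation":[-3,-2,-141],"grip":15},{"rotation":[0,0,0],"translation":[-3,-2,-141],"grip":15},{"rotation":[0,0,0],"translation":[-3,-2,-141],"grip":15},{"rotation":[0,0,0],"translation":[-3,-2,-141],"grip":15},{"rotation":[0,0,0],"translation":[-3,-2,-141],"grip":15}]'
python3 - <<'E'
from h import *
for c in("scene",):
    p,d,P=shot(c,c+"3"); pots(c,P)
    q=P.reshape(-1,3); h=q[(abs(q[:,0]-.447)<.05)&(abs(q[:,1]+.25)<.05)&(q[:,2]>.11)&(q[:,2]<.16)]
    print(len(h),h.mean(0).round(3))
E
```

```text
time: 7.55
ee_pos: [0.4439, -0.2529, 0.1864]
tcp_rot: [179.9, 0.0, 90.0]
wrist_force: [-0.6, -0.4, -1.1]
opening: 0.0229
grasp_force: 59.1
scene pot [ 0.4467 -0.2491] handle dir 63.3 n 122 11 zmax 0.111
scene pot [ 0.4443 -0.104 ] handle dir 62.4 n 112 14 zmax 0.103
24 [ 0.448 -0.249  0.136]
```

```bash
python3 -m jog '[{"rotation":[0,0,0],"translation":[0,0,-3],"grip":15},{"rotation":[0,0,0],"translation":[0,0,-3],"grip":15},{"rotation":[0,0,0],"translation":[0,0,-3],"grip":15},{"rotation":[0,0,0],"translation":[0,0,25],"grip":15},{"rotation":[0,0,0],"translation":[0,0,60],"grip":15},{"rotation":[0,0,0],"translation":[0,0,68],"grip":15},{"rotation":[0,0,0],"translation":[0,0,68],"grip":15},{"rotation":[0,0,0],"translation":[0,0,68],"grip":15},{"rotation":[0,0,0],"translation":[0,0,68],"grip":15},{"rotation":[0,0,0],"translation":[0,0,40],"grip":15},{"rotation":[0,0,0],"translation":[0,0,12],"grip":15},{"rotation":[0,0,0],"translation":[0,0,-3],"grip":15},{"rotation":[0,0,0],"translation":[0,0,-3],"grip":15},{"rotation":[0,0,0],"translation":[0,0,-3],"grip":15},{"rotation":[0,0,0],"translation":[0,0,-3],"grip":15},{"rotation":[0,0,0],"translation":[0,0,-3],"grip":15}]'
```

```text
time: 9.2
ee_pos: [0.4435, -0.2527, 0.1824]
tcp_rot: [180.0, 0.0, 90.0]
wrist_force: [-0.0, -0.5, -0.5]
opening: 0.0226
grasp_force: 60.2
```

```bash
python3 -m jog '[{"rotation":[0,0,0],"translation":[0,0,25],"grip":15},{"rotation":[0,0,0],"translation":[0,0,70],"grip":15},{"rotation":[0,0,0],"translation":[0,0,115],"grip":15},{"rotation":[0,0,0],"translation":[0,0,142],"grip":15},{"rotation":[0,0,0],"translation":[0,20,142],"grip":15},{"rotation":[0,0,0],"translation":[0,60,142],"grip":15},{"rotation":[0,0,0],"translation":[0,100,142],"grip":15},{"rotation":[0,0,0],"translation":[-2,130,142],"grip":15},{"rotation":[0,0,0],"translation":[-2,145,142],"grip":15},{"rotation":[0,0,0],"translation":[-2,145,142],"grip":15},{"rotation":[0,0,0],"translation":[-2,145,142],"grip":15},{"rotation":[0,0,0],"translation":[-2,145,142],"grip":15}]'
python3 - <<'E'
from h import *
for c in("scene","top"):
    p,d,P=shot(c,c+"4"); pots(c,P)
    q=P.reshape(-1,3); h=q[(abs(q[:,0]-.445)<.06)&(abs(q[:,1]+.105)<.06)&(q[:,2]>.13)&(q[:,2]<.22)]
    if len(h): print(h.min(0).round(3),h.max(0).round(3),h.mean(0).round(3))
E
```

```text
time: 10.4
ee_pos: [0.4415, -0.1084, 0.3242]
tcp_rot: [-180.0, 0.0, 89.9]
wrist_force: [-0.3, -0.2, -0.8]
opening: 0.0223
grasp_force: 60.1
scene pot [ 0.4465 -0.2489] handle dir 62.2 n 111 10 zmax 0.104
scene pot [ 0.4446 -0.1038] handle dir 62.8 n 110 12 zmax 0.105
[ 0.438 -0.123  0.156] [ 0.461 -0.089  0.219] [ 0.452 -0.104  0.19 ]
top pot [ 0.4467 -0.1034] handle dir 64.2 n 67 15 zmax 0.103
[ 0.44  -0.098  0.16 ] [ 0.455 -0.093  0.206] [ 0.448 -0.095  0.178]
```

```bash
python3 -m jog '[{"rotation":[0,0,0],"translation":[1,2,-25],"grip":15},{"rotation":[0,0,0],"translation":[1,2,-60],"grip":15},{"rotation":[0,0,0],"translation":[1,2,-100],"grip":15},{"rotation":[0,0,0],"translation":[1,2,-130],"grip":15},{"rotation":[0,0,0],"translation":[1,2,-142],"grip":15},{"rotation":[0,0,0],"translation":[1,2,-142],"grip":15},{"rotation":[0,0,0],"translation":[1,2,-142],"grip":15},{"rotation":[0,0,0],"translation":[1,2,-142],"grip":15},{"rotation":[0,0,0],"translation":[1,2,-110],"grip":15},{"rotation":[0,0,0],"translation":[1,2,-75],"grip":15},{"rotation":[0,0,0],"translation":[1,2,-71],"grip":15},{"rotation":[0,0,0],"translation":[1,2,-71],"grip":15},{"rotation":[0,0,0],"translation":[1,2,-71],"grip":15},{"rotation":[0,0,0],"translation":[1,2,-100],"grip":15},{"rotation":[0,0,0],"translation":[1,2,-130],"grip":15},{"rotation":[0,0,0],"translation":[1,2,-142],"grip":15},{"rotation":[0,0,0],"translation":[1,2,-142],"grip":15},{"rotation":[0,0,0],"translation":[1,2,-142],"grip":15},{"rotation":[0,0,0],"translation":[1,2,-142],"grip":15},{"rotation":[0,0,0],"translation":[1,2,-142],"grip":15}]'
python3 - <<'E'
from h import *
p,d,P=shot("scene","scene5"); pots("scene",P)
E
```

```text
time: 12.5
ee_pos: [0.4427, -0.1058, 0.1829]
tcp_rot: [180.0, 0.0, 90.0]
wrist_force: [-0.3, 0.3, -0.9]
opening: 0.0229
grasp_force: 60.3
scene pot [ 0.4464 -0.2487] handle dir 61.3 n 107 13 zmax 0.103
scene pot [ 0.4449 -0.1045] handle dir 63.0 n 122 14 zmax 0.109
```

```bash
python3 -m jog '[{"rotation":[0,0,0],"translation":[0,0,30],"grip":15},{"rotation":[0,0,0],"translation":[0,0,75],"grip":15},{"rotation":[0,0,0],"translation":[0,0,120],"grip":15},{"rotation":[0,0,0],"translation":[0,0,145],"grip":15},{"rotation":[0,0,0],"translation":[2,30,145],"grip":15},{"rotation":[0,0,0],"translation":[5,75,145],"grip":15},{"rotation":[0,0,0],"translation":[9,123,145],"grip":15},{"rotation":[0,0,0],"translation":[13,171,145],"grip":15},{"rotation":[0,0,0],"translation":[17,219,145],"grip":15},{"rotation":[0,0,0],"translation":[21,267,145],"grip":15},{"rotation":[0,0,0],"translation":[25,315,145],"grip":15},{"rotation":[0,0,0],"translation":[28,350,145],"grip":15},{"rotation":[0,0,0],"translation":[29,372,145],"grip":15},{"rotation":[0,0,0],"translation":[29,372,145],"grip":15},{"rotation":[0,0,0],"translation":[29,372,145],"grip":15},{"rotation":[0,0,0],"translation":[29,372,145],"grip":15}]'
python3 - <<'E'
from h import *
for c in("scene","top"):
    p,d,P=shot(c,c+"6"); pots(c,P)
    q=P.reshape(-1,3); h=q[(abs(q[:,0]-.471)<.06)&(abs(q[:,1]-.267)<.06)&(q[:,2]>.13)&(q[:,2]<.22)]
    if len(h): print(h.min(0).round(3),h.max(0).round(3),h.mean(0).round(3))
    h=q[(abs(q[:,0]-.471)<.05)&(abs(q[:,1]-.267)<.05)&(q[:,2]>.06)&(q[:,2]<.08)]
    if len(h): print("holder",h.min(0).round(3),h.max(0).round(3),h.mean(0).round(3))
E
```

```text
time: 14.15
ee_pos: [0.4715, 0.2655, 0.3276]
tcp_rot: [180.0, -0.0, 89.9]
wrist_force: [0.6, 1.5, -0.8]
opening: 0.0224
grasp_force: 60.1
scene pot [ 0.4463 -0.2492] handle dir 62.4 n 110 10 zmax 0.104
scene pot [ 0.4449 -0.1038] handle dir 62.6 n 116 15 zmax 0.105
[0.471 0.251 0.158] [0.492 0.283 0.219] [0.484 0.266 0.19 ]
holder [0.44  0.242 0.06 ] [0.503 0.294 0.075] [0.474 0.268 0.068]
top pot [ 0.4447 -0.1073] handle dir 63.6 n 120 19 zmax 0.103
top pot [ 0.4471 -0.2521] handle dir 62.6 n 131 21 zmax 0.103
[0.457 0.246 0.163] [0.489 0.264 0.22 ] [0.473 0.251 0.19 ]
holder [0.448 0.237 0.061] [0.499 0.283 0.074] [0.474 0.256 0.069]
```

```bash
python3 -m jog '[{"rotation":[0,0,0],"translation":[0,1,-30],"grip":15},{"rotation":[0,0,0],"translation":[0,1,-70],"grip":15},{"rotation":[0,0,0],"translation":[0,1,-100],"grip":15},{"rotation":[0,0,0],"translation":[0,1,-125],"grip":15},{"rotation":[0,0,0],"translation":[0,1,-140],"grip":15},{"rotation":[0,0,0],"translation":[0,1,-147],"grip":15},{"rotation":[0,0,0],"translation":[0,1,-149],"grip":15},{"rotation":[0,0,0],"translation":[0,1,-149],"grip":15},{"rotation":[0,0,0],"translation":[0,1,-149],"grip":15}]'
```

```text
time: 15.15
ee_pos: [0.4719, 0.2674, 0.1794]
tcp_rot: [179.9, -0.0, 90.0]
wrist_force: [-0.1, -1.0, -1.0]
opening: 0.023
grasp_force: 60.1
```

```bash
python3 -m jog '[{"rotation":[0,0,0],"translation":[0,0,0],"grip":60},{"rotation":[0,0,0],"translation":[0,0,0],"grip":85},{"rotation":[0,0,0],"translation":[0,0,0],"grip":85},{"rotation":[0,0,0],"translation":[0,0,0],"grip":85},{"rotation":[0,0,0],"translation":[0,0,0],"grip":85},{"rotation":[0,0,0],"translation":[0,0,0],"grip":85},{"rotation":[0,0,0],"translation":[0,0,25],"grip":85},{"rotation":[0,0,0],"translation":[0,0,65],"grip":85},{"rotation":[0,0,0],"translation":[0,0,110],"grip":85},{"rotation":[0,0,0],"translation":[0,0,150],"grip":85},{"rotation":[0,0,0],"translation":[-10,-30,180],"grip":85},{"rotation":[0,0,0],"translation":[-20,-70,190],"grip":85},{"rotation":[0,0,0],"translation":[-30,-115,200],"grip":85},{"rotation":[0,0,0],"translation":[-40,-160,200],"grip":85},{"rotation":[0,0,0],"translation":[-50,-205,200],"grip":85},{"rotation":[0,0,0],"translation":[-60,-250,200],"grip":85},{"rotation":[0,0,0],"translation":[-70,-267,200],"grip":85},{"rotation":[0,0,0],"translation":[-70,-267,200],"grip":85},{"rotation":[0,0,0],"translation":[-70,-267,200],"grip":85}]'
python3 - <<'E'
from h import *
p,d,P=shot("wrist","w7"); np.save("/tmp/w7.npy",P)
p,d,P=shot("scene","scene7"); np.save("/tmp/s7.npy",P)
q=P.reshape(-1,3); h=q[(abs(q[:,0]-.471)<.04)&(abs(q[:,1]-.267)<.04)&(q[:,2]>.12)&(q[:,2]<.26)]
print("brush",h.min(0).round(3),h.max(0).round(3)); 
E
```

```text
time: 17.05
ee_pos: [0.4015, 0.0002, 0.3785]
tcp_rot: [180.0, -0.0, 89.9]
wrist_force: [-0.5, 0.5, -0.3]
opening: 0.0849
grasp_force: 0.0
brush [0.457 0.258 0.121] [0.486 0.282 0.239]
```

View pics/w7.png

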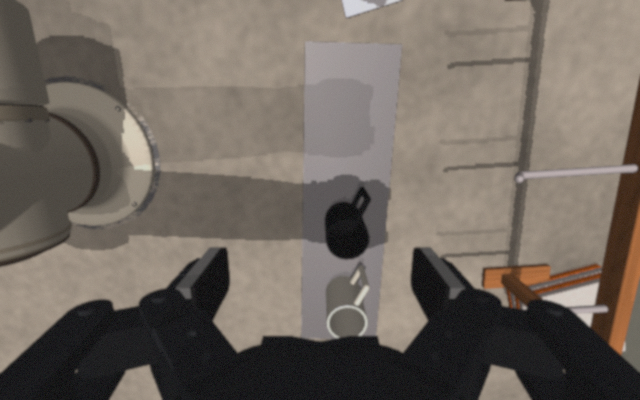

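```bash
python3 - <<'E'
from h import *
for n in("top","scene","w1","w7","s7"):
    q=np.load(f"/tmp/{n}.npy").reshape(-1,3)
    b=q[(q[:,2]>.198)&(q[:,2]<.24)&(q[:,0]>.55)&(q[:,0]<.8)&(abs(q[:,1])<.32)]
    bm=b[b[:,0]>.70-.06*0]; 
    print(n,"beam n",len(bm), end=" ")
    if len(bm)>30:
        k=np.polyfit(bm[:,1],bm[:,0],1); print("x=%.4f%+.4f y"%(k[1],k[0]),"y",bm[:,1].min().round(3),bm[:,1].max().round(3))
    for y in(.175,.012,-.153):
        h=b[(b[:,0]<.69)&(abs(b[:,1]-y)<.035)]
        if len(h)>12:
            k=np.polyfit(h[:,0],h[:,1],1); print("  hook",y,len(h),"y(.645)=%.4f slope %.3f"%(np.polyval(k,.645),k[0]),"xmin %.3f"%h[:,0].min(),"z med",np.median(h[h[:,0]>.61,2]).round(4))
E
```

```text
top beam n 1445 x=0.7303-0.0606 y y -0.233 0.264
  hook 0.175 104 y(.645)=0.1747 slope 0.050 xmin 0.586 z med 0.2136
  hook 0.012 93 y(.645)=0.0099 slope 0.068 xmin 0.594 z med 0.2131
  hook -0.153 82 y(.645)=-0.1546 slope 0.060 xmin 0.606 z med 0.2138
scene beam n 1602 x=0.7372-0.0598 y y -0.229 0.268
  hook 0.175 70 y(.645)=0.1779 slope 0.054 xmin 0.586 z med 0.2135
  hook 0.012 56 y(.645)=0.0132 slope 0.065 xmin 0.595 z med 0.2134
  hook -0.153 58 y(.645)=-0.1514 slope 0.060 xmin 0.606 z med 0.2145
w1 beam n 4777 x=0.7272-0.0662 y y 0.016 0.266
  hook 0.175 637 y(.645)=0.1775 slope 0.058 xmin 0.582 z med 0.2133
  hook 0.012 44 y(.645)=0.0111 slope -0.094 xmin 0.635 z med 0.2137
w7 beam n 6549 x=0.7226-0.0820 y y -0.202 0.103
  hook 0.012 728 y(.645)=0.0115 slope 0.058 xmin 0.592 z med 0.2134
s7 beam n 1599 x=0.7372-0.0594 y y -0.231 0.268
  hook 0.175 70 y(.645)=0.1779 slope 0.056 xmin 0.584 z med 0.2136
  hook 0.012 56 y(.645)=0.0132 slope 0.067 xmin 0.598 z med 0.2146
  hook -0.153 58 y(.645)=-0.1514 slope 0.055 xmin 0.603 z med 0.2154
```

```bash
python3 -m jog '[{"rotation":[0,0,-8],"translation":[5,-20,0],"grip":85},{"rotation":[0,0,-16],"translation":[10,-50,-10],"grip":85},{"rotation":[0,0,-24],"translation":[15,-90,-20],"grip":85},{"rotation":[0,0,-27.5],"translation":[20,-135,-30],"grip":85},{"rotation":[0,0,-27.5],"translation":[20,-180,-30],"grip":85},{"rotation":[0,0,-27.5],"translation":[20,-200,-30],"grip":85},{"rotation":[0,0,-27.5],"translation":[20,-200,-30],"grip":85},{"rotation":[0,0,-27.5],"translation":[20,-200,-30],"grip":85},{"rotation":[0,0,-27.5],"translation":[20,-200,-30],"grip":85}]'
python3 - <<'E'
from h import *
pots("w7",np.load("/tmp/w7.npy"))
p,d,P=shot("wrist","w8"); np.save("/tmp/w8.npy",P); pots("w8",P)
p,d,P=shot("scene"); pots("scene",P)
E
```

```text
time: 18.05
ee_pos: [0.4219, -0.1985, 0.3484]
tcp_rot: [180.0, -0.0, 62.6]
wrist_force: [-0.0, 0.5, -0.1]
opening: 0.085
grasp_force: 0.0
w7 pot [ 0.4424 -0.1057] handle dir 64.1 n 673 106 zmax 0.1
w7 pot [ 0.4446 -0.2502] handle dir 63.2 n 582 84 zmax 0.1
w8 pot [ 0.4436 -0.1061] handle dir 64.0 n 894 167 zmax 0.1
w8 pot [ 0.4456 -0.2504] handle dir 62.9 n 793 140 zmax 0.1
scene pot [ 0.4464 -0.2492] handle dir 63.1 n 112 9 zmax 0.103
scene pot [ 0.4442 -0.1042] handle dir 61.7 n 117 13 zmax 0.103
```

View pics/w8.png

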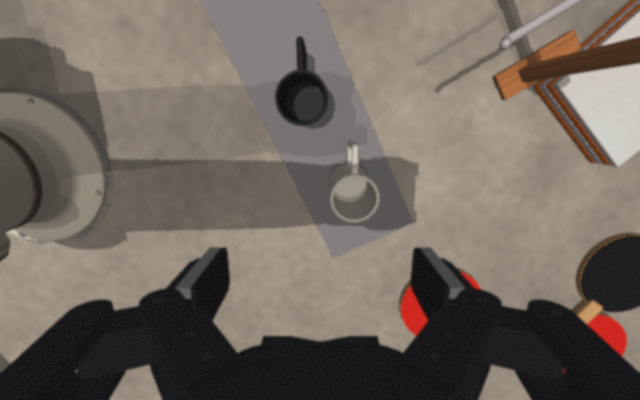

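The wrist view shows the black pot at (303, 97) and the white pot at (355, 197), both upright where I expected them. I'll grasp the black one.

```bash
python3 -m jog '[{"rotation":[0,0,1.4],"translation":[8,30,-15],"grip":85},{"rotation":[0,0,1.4],"translation":[16,65,-40],"grip":85},{"rotation":[0,0,1.4],"translation":[22,92.5,-70],"grip":85},{"rotation":[0,0,1.4],"translation":[22,92.5,-115],"grip":85},{"rotation":[0,0,1.4],"translation":[22,92.5,-160],"grip":85},{"rotation":[0,0,1.4],"translation":[22,92.5,-200],"grip":85},{"rotation":[0,0,1.4],"translation":[22,92.5,-240],"grip":85},{"rotation":[0,0,1.4],"translation":[22,92.5,-270],"grip":85},{"rotation":[0,0,1.4],"translation":[22,92.5,-290],"grip":85},{"rotation":[0,0,1.4],"translation":[22,92.5,-296],"grip":85},{"rotation":[0,0,1.4],"translation":[22,92.5,-296],"grip":85},{"rotation":[0,0,1.4],"translation":[22,92.5,-296],"grip":75},{"rotation":[0,0,1.4],"translation":[22,92.5,-296],"grip":65},{"rotation":[0,0,1.4],"translation":[22,92.5,-296],"grip":58},{"rotation":[0,0,1.4],"translation":[22,92.5,-296],"grip":58},{"rotation":[0,0,1.4],"translation":[22,92.5,-296],"grip":58},{"rotation":[0,0,1.4],"translation":[22,92.5,-296],"grip":58}]' 60
```

```text
time: 19.85
ee_pos: [0.4442, -0.1072, 0.0539]
tcp_rot: [179.9, -0.0, 63.9]
wrist_force: [-2.7, 1.0, 7.0]
opening: 0.0637
grasp_force: 67.1
```

```bash
python3 -m jog '[{"rotation":[0,0,0],"translation":[0,0,10],"grip":58},{"rotation":[0,0,0],"translation":[0,0,35],"grip":58},{"rotation":[0,0,0],"translation":[0,0,75],"grip":58},{"rotation":[0,0,0],"translation":[0,0,120],"grip":58},{"rotation":[0,0,0],"translation":[0,0,152],"grip":58},{"rotation":[0,0,6],"translation":[5,15,162],"grip":58},{"rotation":[0,0,12],"translation":[15,45,162],"grip":58},{"rotation":[0,0,18],"translation":[25,85,162],"grip":58},{"rotation":[0,0,24],"translation":[38,125,162],"grip":58},{"rotation":[0,0,29.5],"translation":[50,165,162],"grip":58},{"rotation":[0,0,29.5],"translation":[62,200,162],"grip":58},{"rotation":[0,0,29.5],"translation":[71,229,162],"grip":58},{"rotation":[0,0,29.5],"translation":[71,229,162],"grip":58},{"rotation":[0,0,29.5],"translation":[71,229,162],"grip":58},{"rotation":[0,0,29.5],"translation":[71,229,162],"grip":58}]'
python3 - <<'E'
from h import *
p,d,P=shot("wrist","w9"); np.save("/tmp/w9.npy",P)
p,d,P=shot("scene","s9"); np.save("/tmp/s9.npy",P)
pots("scene",P)
a=cv2.imread("pics/s9.png")[80:280,250:500]; b=cv2.imread("pics/w9.png")
cv2.imwrite("pics/c9.png",np.vstack([cv2.resize(a,(375,300)),cv2.resize(b,(375,234))]))
E
```

```text
time: 21.35
ee_pos: [0.5143, 0.1212, 0.2147]
tcp_rot: [180.0, 0.0, 93.3]
wrist_force: [-0.4, -0.2, -3.1]
opening: 0.0638
grasp_force: 67.4
scene pot [ 0.4465 -0.2493] handle dir 62.9 n 111 10 zmax 0.104
```

View pics/c9.png

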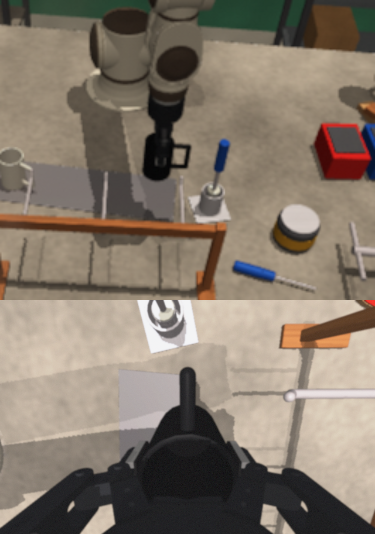

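```bash
python3 - <<'E'
from h import *
q=np.load("/tmp/w9.npy").reshape(-1,3)
h=q[(abs(q[:,0]-.515)<.035)&(q[:,1]>.157)&(q[:,1]<.21)&(q[:,2]>.2)]
print(len(h),h.min(0).round(4),h.max(0).round(4)); t=h[h[:,2]>.24]; k=np.polyfit(t[:,1],t[:,0],1); print("bar x=",np.polyval(k,.17).round(4),"slope",k[0].round(3),"z95",np.percentile(h[:,2],95).round(4))
p=q[(q[:,0]>.575)&(q[:,0]<.7)&(abs(q[:,1]-.175)<.02)&(q[:,2]>.2)]
k=np.polyfit(p[:,0],p[:,1],1); print("prong y(.6)=",np.polyval(k,.6).round(4),"y(.64)",np.polyval(k,.64).round(4),k[0].round(3),p[:,0].min().round(3),np.percentile(p[p[:,0]>.61][:,2],[50,90]).round(4))
q=np.load("/tmp/s9.npy").reshape(-1,3)
h=q[(abs(q[:,0]-.515)<.05)&(q[:,1]>.06)&(q[:,1]<.21)&(q[:,2]>.13)&(q[:,2]<.27)]; h2=h[h[:,1]>.165]
print("scene pot",h.min(0).round(4),h.max(0).round(4),"handle",h2.min(0).round(4),h2.max(0).round(4))
E
```

```text
2489 [0.5052 0.157  0.2472] [0.5164 0.1888 0.2548]
bar x= 0.5108 slope -0.056 z95 0.2535
prong y(.6)= 0.1736 y(.64) 0.1759 0.058 0.581 [0.2136 0.2147]
scene pot [0.4825 0.0883 0.1644] [0.5637 0.1913 0.2656] handle [0.5079 0.1666 0.1815] [0.5189 0.1913 0.2547]
```

```bash
python3 -m jog '[{"rotation":[0,0,0],"translation":[15,3,0],"grip":58},{"rotation":[0,0,0],"translation":[35,4.5,0],"grip":58},{"rotation":[0,0,0],"translation":[55,5.5,0],"grip":58},{"rotation":[0,0,0],"translation":[75,7,0],"grip":58},{"rotation":[0,0,0],"translation":[95,8,0],"grip":58},{"rotation":[0,0,0],"translation":[110,9,0],"grip":58},{"rotation":[0,0,0],"translation":[118,9.5,0],"grip":58},{"rotation":[0,0,0],"translation":[118,9.5,0],"grip":58},{"rotation":[0,0,0],"translation":[118,9.5,-10],"grip":58},{"rotation":[0,0,0],"translation":[118,9.5,-18],"grip":58},{"rotation":[0,0,0],"translation":[118,9.5,-25],"grip":58},{"rotation":[0,0,0],"translation":[118,9.5,-28],"grip":58},{"rotation":[0,0,0],"translation":[118,9.5,-28],"grip":58}]'
python3 - <<'E'
from h import *
p,d,P=shot("wrist","w10"); q=P.reshape(-1,3)
h=q[(abs(q[:,0]-.63)<.03)&(q[:,1]>.162)&(q[:,1]<.215)&(q[:,2]>.2)]
print(h.max(0).round(4)); cv2.imwrite("pics/c10.png",cv2.imread("pics/w10.png")[100:400,100:600])
E
```

```text
time: 22.75
ee_pos: [0.632, 0.1313, 0.1861]
tcp_rot: [-180.0, -0.0, 93.4]
wrist_force: [-0.2, -1.2, -3.5]
opening: 0.0639
grasp_force: 67.9
[0.66   0.1989 0.226 ]
```

View pics/c10.png

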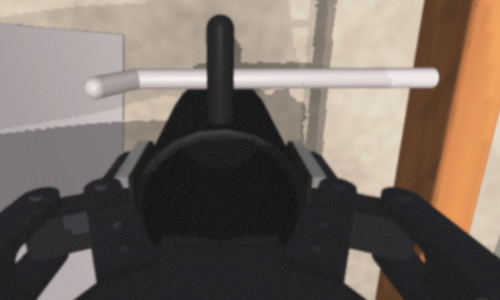

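The prong passes through the black handle's opening, with the bar crossing it at about (220, 78) in the crop. I'll lower the pot onto it and let go.

```bash
python3 -m jog '[{"rotation":[0,0,0],"translation":[0,0,-1],"grip":58},{"rotation":[0,0,0],"translation":[0,0,-2],"grip":58},{"rotation":[0,0,0],"translation":[0,0,-2],"grip":66},{"rotation":[0,0,0],"translation":[0,0,-2],"grip":68},{"rotation":[0,0,0],"translation":[0,0,-2],"grip":72},{"rotation":[0,0,0],"translation":[0,0,-2],"grip":78},{"rotation":[0,0,0],"translation":[0,0,-2],"grip":85},{"rotation":[0,0,0],"translation":[0,0,-2],"grip":85},{"rotation":[0,0,0],"translation":[0,0,-2],"grip":85},{"rotation":[0,0,0],"translation":[0,0,-2],"grip":85},{"rotation":[0,0,0],"translation":[0,0,-2],"grip":85},{"rotation":[0,0,0],"translation":[0,0,5],"grip":85},{"rotation":[0,0,0],"translation":[0,0,25],"grip":85},{"rotation":[0,0,0],"translation":[0,0,60],"grip":85},{"rotation":[0,0,0],"translation":[0,0,105],"grip":85},{"rotation":[0,0,0],"translation":[0,0,150],"grip":85},{"rotation":[0,0,0],"translation":[-20,-20,160],"grip":85},{"rotation":[0,0,0],"translation":[-45,-50,160],"grip":85}]'
python3 - <<'E'
from h import *
p,d,P=shot("scene","s11"); pots("scene",P); cv2.imwrite("pics/c11.png",cv2.resize(p[100:280,230:470,::-1],None,fx=2.5,fy=2.5))
E
```

```text
time: 24.6
ee_pos: [0.589, 0.082, 0.3484]
tcp_rot: [179.8, -0.0, 93.5]
wrist_force: [0.6, 0.2, 0.8]
opening: 0.0847
grasp_force: 0.0
scene pot [ 0.4461 -0.2491] handle dir 61.7 n 115 12 zmax 0.101
```

View pics/c11.png

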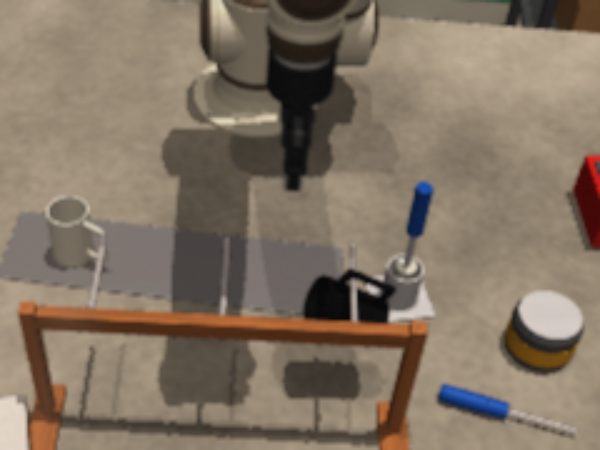

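The black pot hangs on the left hook, at about (345, 295) in the crop. White is next.

```bash
python3 -m jog '[{"rotation":[0,0,-6],"translation":[-20,-30,0],"grip":85},{"rotation":[0,0,-12],"translation":[-40,-70,0],"grip":85},{"rotation":[0,0,-18],"translation":[-60,-112,0],"grip":85},{"rotation":[0,0,-24],"translation":[-80,-155,0],"grip":85},{"rotation":[0,0,-30.5],"translation":[-100,-198,0],"grip":85},{"rotation":[0,0,-30.5],"translation":[-120,-240,0],"grip":85},{"rotation":[0,0,-30.5],"translation":[-135,-285,0],"grip":85},{"rotation":[0,0,-30.5],"translation":[-143,-320,0],"grip":85},{"rotation":[0,0,-30.5],"translation":[-143,-332,0],"grip":85},{"rotation":[0,0,-30.5],"translation":[-143,-332,0],"grip":85},{"rotation":[0,0,-30.5],"translation":[-143,-332,0],"grip":85}]'
python3 - <<'E'
from h import *
for c in("scene","top"):
    p,d,P=shot(c); pots(c,P)
E
```

```text
time: 25.75
ee_pos: [0.4447, -0.25, 0.3464]
tcp_rot: [-180.0, -0.0, 62.9]
wrist_force: [-1.3, 0.4, -0.4]
opening: 0.0853
grasp_force: 0.0
scene pot [ 0.4463 -0.2489] handle dir 62.6 n 110 9 zmax 0.104
top pot [ 0.4469 -0.2523] handle dir 63.3 n 132 16 zmax 0.102
```

```bash
python3 -m jog '[{"rotation":[0,0,0],"translation":[1,0,-30],"grip":85},{"rotation":[0,0,0],"translation":[1,0,-75],"grip":85},{"rotation":[0,0,0],"translation":[1,0,-120],"grip":85},{"rotation":[0,0,0],"translation":[1,0,-165],"grip":85},{"rotation":[0,0,0],"translation":[1,0,-210],"grip":85},{"rotation":[0,0,0],"translation":[1,0,-250],"grip":85},{"rotation":[0,0,0],"translation":[1,0,-280],"grip":85},{"rotation":[0,0,0],"translation":[1,0,-293],"grip":85},{"rotation":[0,0,0],"translation":[1,0,-293],"grip":85},{"rotation":[0,0,0],"translation":[1,0,-293],"grip":75},{"rotation":[0,0,0],"translation":[1,0,-293],"grip":65},{"rotation":[0,0,0],"translation":[1,0,-293],"grip":58},{"rotation":[0,0,0],"translation":[1,0,-293],"grip":58},{"rotation":[0,0,0],"translation":[1,0,-293],"grip":58},{"rotation":[0,0,0],"translation":[1,0,-293],"grip":58}]' 60
```

```text
time: 27.35
ee_pos: [0.4467, -0.2512, 0.0556]
tcp_rot: [179.8, -0.0, 62.9]
wrist_force: [0.5, 0.8, 7.8]
opening: 0.0639
grasp_force: 66.8
```

```bash
python3 -m jog '[{"rotation":[0,0,0],"translation":[0,0,10],"grip":58},{"rotation":[0,0,0],"translation":[0,0,35],"grip":58},{"rotation":[0,0,0],"translation":[0,0,75],"grip":58},{"rotation":[0,0,0],"translation":[0,0,120],"grip":58},{"rotation":[0,0,0],"translation":[0,0,152],"grip":58},{"rotation":[0,0,6],"translation":[5,15,162],"grip":58},{"rotation":[0,0,12],"translation":[15,45,162],"grip":58},{"rotation":[0,0,18],"translation":[27,80,162],"grip":58},{"rotation":[0,0,24],"translation":[40,120,162],"grip":58},{"rotation":[0,0,30.5],"translation":[53,155,162],"grip":58},{"rotation":[0,0,30.5],"translation":[65,188,162],"grip":58},{"rotation":[0,0,30.5],"translation":[73,208.5,162],"grip":58},{"rotation":[0,0,30.5],"translation":[73,208.5,162],"grip":58},{"rotation":[0,0,30.5],"translation":[73,208.5,162],"grip":58},{"rotation":[0,0,30.5],"translation":[73,208.5,162],"grip":58}]'
python3 - <<'E'
from h import *
p,d,P=shot("wrist","w12"); q=P.reshape(-1,3)
h=q[(abs(q[:,0]-.518)<.035)&(q[:,1]>-.007)&(q[:,1]<.045)&(q[:,2]>.2)]
print(len(h),h.min(0).round(4),h.max(0).round(4)); t=h[h[:,2]>.24]; k=np.polyfit(t[:,1],t[:,0],1); print("bar x=",np.polyval(k,.005).round(4),"slope",k[0].round(3),"z95",np.percentile(h[:,2],95).round(4))
p=q[(q[:,0]>.585)&(q[:,0]<.7)&(abs(q[:,1]-.011)<.02)&(q[:,2]>.2)]
k=np.polyfit(p[:,0],p[:,1],1); print("prong y(.6)=",np.polyval(k,.6).round(4),"y(.64)",np.polyval(k,.64).round(4),k[0].round(3),p[:,0].min().round(3),np.percentile(p[p[:,0]>.615][:,2],[50,90]).round(4))
E
```

```text
time: 28.85
ee_pos: [0.5183, -0.0429, 0.2158]
tcp_rot: [180.0, 0.0, 93.3]
wrist_force: [0.4, 0.0, -2.8]
opening: 0.064
grasp_force: 66.6
2343 [ 0.5092 -0.007   0.2463] [0.5203 0.024  0.2542]
bar x= 0.5149 slope -0.057 z95 0.253
prong y(.6)= 0.0084 y(.64) 0.0106 0.055 0.592 [0.2136 0.2147]
```

```bash
python3 -m jog '[{"rotation":[0,0,0],"translation":[15,4,0],"grip":58},{"rotation":[0,0,0],"translation":[35,5.5,0],"grip":58},{"rotation":[0,0,0],"translation":[55,6.5,0],"grip":58},{"rotation":[0,0,0],"translation":[75,8,0],"grip":58},{"rotation":[0,0,0],"translation":[95,9,0],"grip":58},{"rotation":[0,0,0],"translation":[112,10,0],"grip":58},{"rotation":[0,0,0],"translation":[122,10.5,0],"grip":58},{"rotation":[0,0,0],"translation":[122,10.5,0],"grip":58},{"rotation":[0,0,0],"translation":[122,10.5,-10],"grip":58},{"rotation":[0,0,0],"translation":[122,10.5,-18],"grip":58},{"rotation":[0,0,0],"translation":[122,10.5,-25],"grip":58},{"rotation":[0,0,0],"translation":[122,10.5,-28],"grip":58},{"rotation":[0,0,0],"translation":[122,10.5,-28],"grip":58}]'
python3 - <<'E'
from h import *
p,d,P=shot("wrist","w13"); cv2.imwrite("pics/c13.png",cv2.imread("pics/w13.png")[100:400,100:600])
E
```

```text
time: 30.2
ee_pos: [0.64, -0.0318, 0.1874]
tcp_rot: [180.0, 0.0, 93.4]
wrist_force: [0.0, 0.2, 0.3]
opening: 0.064
grasp_force: 67.1
```

View pics/c13.png

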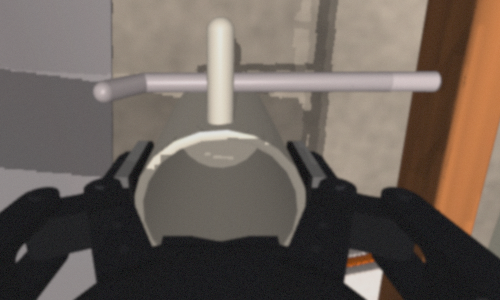

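The prong passes through the white handle too, crossing at about (220, 82). I'll lower, release and back away, then let the pots settle.

```bash
python3 -m jog '[{"rotation":[0,0,0],"translation":[0,0,-1],"grip":58},{"rotation":[0,0,0],"translation":[0,0,-2],"grip":58},{"rotation":[0,0,0],"translation":[0,0,-2],"grip":66},{"rotation":[0,0,0],"translation":[0,0,-2],"grip":68},{"rotation":[0,0,0],"translation":[0,0,-2],"grip":72},{"rotation":[0,0,0],"translation":[0,0,-2],"grip":78},{"rotation":[0,0,0],"translation":[0,0,-2],"grip":85},{"rotation":[0,0,0],"translation":[0,0,-2],"grip":85},{"rotation":[0,0,0],"translation":[0,0,-2],"grip":85},{"rotation":[0,0,0],"translation":[0,0,-2],"grip":85},{"rotation":[0,0,0],"translation":[0,0,-2],"grip":85},{"rotation":[0,0,0],"translation":[0,0,5],"grip":85},{"rotation":[0,0,0],"translation":[0,0,25],"grip":85},{"rotation":[0,0,0],"translation":[0,0,60],"grip":85},{"rotation":[0,0,0],"translation":[0,0,105],"grip":85},{"rotation":[0,0,0],"translation":[0,0,150],"grip":85},{"rotation":[0,0,0],"translation":[-20,-20,160],"grip":85},{"rotation":[0,0,0],"translation":[-60,-50,160],"grip":85},{"rotation":[0,0,0],"translation":[-100,-80,160],"grip":85},{"rotation":[0,0,0],"translation":[-140,-110,160],"grip":85}]'
for i in 1 2 3 4 5; do python3 -m jog '[{"rotation":[0,0,0],"translation":[0,0,0],"grip":85},{"rotation":[0,0,0],"translation":[0,0,0],"grip":85},{"rotation":[0,0,0],"translation":[0,0,0],"grip":85},{"rotation":[0,0,0],"translation":[0,0,0],"grip":85},{"rotation":[0,0,0],"translation":[0,0,0],"grip":85},{"rotation":[0,0,0],"translation":[0,0,0],"grip":85},{"rotation":[0,0,0],"translation":[0,0,0],"grip":85},{"rotation":[0,0,0],"translation":[0,0,0],"grip":85},{"rotation":[0,0,0],"translation":[0,0,0],"grip":85},{"rotation":[0,0,0],"translation":[0,0,0],"grip":85},{"rotation":[0,0,0],"translation":[0,0,0],"grip":85},{"rotation":[0,0,0],"translation":[0,0,0],"grip":85},{"rotation":[0,0,0],"translation":[0,0,0],"grip":85},{"rotation":[0,0,0],"translation":[0,0,0],"grip":85},{"rotation":[0,0,0],"translation":[0,0,0],"grip":85},{"rotation":[0,0,0],"translation":[0,0,0],"grip":85},{"rotation":[0,0,0],"translation":[0,0,0],"grip":85},{"rotation":[0,0,0],"translation":[0,0,0],"grip":85},{"rotation":[0,0,0],"translation":[0,0,0],"grip":85},{"rotation":[0,0,0],"translation":[0,0,0],"grip":85}]' | head -1; done
python3 - <<'E'
from h import *
ps=[]
for i in range(4):
    p,d,P=shot("scene","s14_%d"%i); ps.append(p.astype(int)); 
    for n,y in(("L",.165),("M",.0)):
        q=P.reshape(-1,3); h=q[(q[:,0]>.57)&(q[:,0]<.69)&(abs(q[:,1]-y)<.075)&(q[:,2]>.08)&(q[:,2]<.2)]; print(n,len(h),h.mean(0).round(4),end=" ")
    print()
print([abs(cv2.blur((a-ps[0]).astype(np.float32),(5,5)))[150:270,230:470].max() for a in ps[1:]])
q=P.reshape(-1,3); h=q[(abs(q[:,0]-.471)<.04)&(abs(q[:,1]-.267)<.04)&(q[:,2]>.12)&(q[:,2]<.26)]
print("brush",h.min(0).round(3),h.max(0).round(3))
cv2.imwrite("pics/c14.png",cv2.resize(p[100:280,170:490,::-1],None,fx=2.4,fy=2.4))
E
```

```text
time: 32.25
ee_pos: [0.4989, -0.1424, 0.3477]
tcp_rot: [180.0, 0.0, 93.4]
wrist_force: [0.4, -1.7, 0.6]
opening: 0.085
grasp_force: 0.0
time: 34.25
time: 36.25
time: 38.25
time: 40.25
time: 42.25
L 453 [0.6365 0.1636 0.169 ] M 451 [0.6462 0.0024 0.1698] 
L 455 [0.6363 0.1638 0.1689] M 447 [0.6465 0.0022 0.1697] 
L 458 [0.6363 0.164  0.169 ] M 450 [0.6463 0.0022 0.1696] 
L 454 [0.6363 0.1639 0.1689] M 454 [0.6465 0.0021 0.1702] 
[np.float32(2.48), np.float32(2.52), np.float32(2.52)]
brush [0.458 0.258 0.121] [0.486 0.281 0.239]
```

View pics/c14.png

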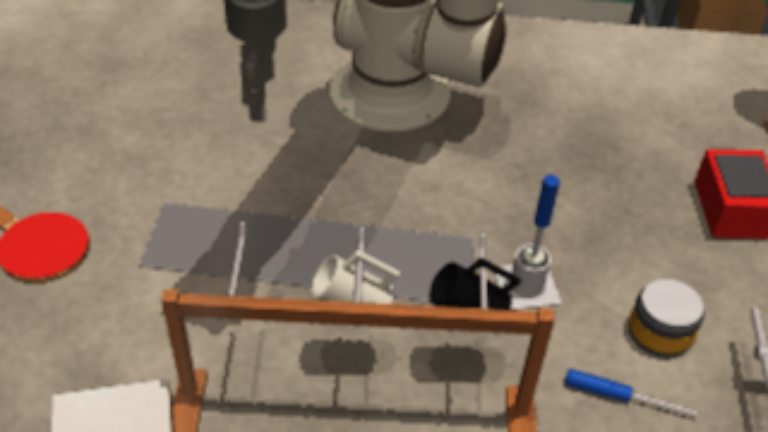

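Both pots hang still, white at about (350, 280) and black at (475, 285) in the crop. The brush stands in its holder, so I'll hand the job in.

```bash
python3 -c "
from workcell import bot; print(bot.job_done())"
```

```text
the job is handed in; nothing more can be done
None
```

I scrubbed the white pot and then the black one (yellow was absent), stood the brush back in its holder, hung black on the left hook and white on the middle hook, and handed the job in; no verdict was returned.

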